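# Swing out the folded leg of the larger bench stand

## Task

The larger of the two folding three-legged stands is wanted for use, but one of its legs is still folded in. Swing that leg out, away from the standing leg it is folded next to, until it snaps fully home in its end detent, and let go. Leave the leg of the smaller stand folded as it is.

Things in the scene. Friction and masses are not known exactly. Their poses are not given: they have to be found in the camera images.
- large_stand: larger stand, fixed: grey base 100 mm across, column 26, round platform 96 mm across, top 92 mm high. Origin: column axis at the worktop. Three legs 20 mm wide, each with an upright steel knob 115 mm from the axis. Two legs are rigid, 80 degrees either side of the stand's x axis; the third turns on the column and, fully home, points along the stand's -x (roughly to the robot).
- large_stand_leg (a joint): turn of its third leg about the column, rad, anticlockwise from above: 0 = folded, pointing 120 degrees from the stand's x axis (40 from the rigid leg at +80); 1.05 = home, at its stop. Starts 0 to 0.3. Light friction, stays where left up to 0.72; then it must be pushed over a sprung ball (about 3 N at the knob); past 0.95 the ball drives it home and holds it.
- large_stand_knob (a point): centre of the top of the steel knob on that third leg; moves with it. Knob: upright ribbed cylinder, 20 mm across, 42 to 72 mm above the worktop; can be pinched from above or pushed sideways. Below it a thin stem; the leg's top face is 39 mm above the worktop (its end is 25 mm across), a 24 mm rubber foot under it. All knobs are alike.
- small_stand_leg (a joint): the same turn for the third leg of the smaller stand (base 72 mm, platform 62 mm across and 70 mm high, legs 80 mm, otherwise alike): 0 = folded; starts 0 to 0.2 and must be left as it is. The two stands stand left and right of each other, either way round.

How it is judged:
By the outcome, as a careful person would: the job done as asked, in the order asked, and still so for the second after the job is handed in, with the robot touching nothing.
It also fails if it takes over 32 s, if anything falls off the work surface, if the arm or the gripper's body presses on something with over 40 N, if the wrist force passes 120 N, or if a joint passes its speed limit or range.

## Robot

A 6-joint arm with a two-finger parallel gripper is mounted at the origin on a cart in front of the work surface, level with it; the furniture and walls round the work are solid. World frame = base frame: x ahead of the robot, y to its left, z up, the work surface at z = 0. Lengths are in m, angles in rad, forces in N, time in s.
With the tool pointing down it reaches from about 0.225 to 0.875 m from the base axis. Payload 3.4 kg.
Tool frame: the origin (TCP) lies midway between the tips of the shut fingers; the grasp point (between the pads) lies 19 mm behind it; y points along the fingers, x is the direction in which the jaws open and shut, and the axes are right-handed (so a half turn about y gives the same grasp; the last joint's range is limited). The gripper opens to 85 mm and grips with 20 to 120 N. Pads are 22 mm wide; open, the fingers measure 114 mm over their backs; the gripper's body (76 mm by 85 mm) begins 54 mm behind the grasp point. The pads swing forward as they close: fully open they stand 13 mm farther back than shut.
Start: joints at [1.127, 0.276, 1.505, -0, 1.361, -0.121], TCP at [0.182, 0.545, 0.231] pointing down, gripper open.
Joint ranges: [-2.89, 2.89], [-0.75, 2.08], [0.22, 2.7], [-1.18, 4.32], [0.11, 2.71], [-2.7, 2.7]. Speed limits (rad/s): [2.57, 2.57, 3.14, 3.14, 3.14, 3.14].

## Interface

Orientations are given as a rotation vector (axis times angle).
In Python, from cell import status, vision, manip gives the robot as it stands.
- The arm moves only by the shell command python3 -m pendant 'ROWS' [FORCE]. ROWS is a JSON object of lists of equal length, an entry for each row: "fingers": the opening, from 0 (shut) to 1 (fully open); "linear": the shift along the world's x, y, z normalised to -1 to 1, where 1 is 0.02 m, a list of three; "roll": the turn about the world's z normalised to -1 to 1, where 1 is 5 degrees. A call has 1 to 8 rows; each row shifts and turns the commanded pose from where the row before left it; what a row does not reach is not made up. A row lasts 1/8 s, in which the tool goes at most 62.5 mm and 10.7 degrees, less where a joint would pass 70% of its speed; a pose out of reach is approached as far as the arm can. A call with a number of a shift or a turn outside -1 to 1 is refused whole. A call with a gripper value outside its range is refused whole. The fingers move at their own pace and stop on an object; FORCE is the grip in N (left out, the last holds). Time passes only in rows, so rows that do not move let the fingers close. It gives the time, the measured TCP pose, the force and the opening at its end, in the units of the state.
- status.sense(): the state, without advancing time (a new reading comes with each control period).
- vision.camera(name): name is "scene" or "top" or "wrist"; returns a dict with "pixels" (480x640x3 uint8, blue, green, red), "vertical_fov" (degrees; the focal length in pixels is half the picture's height over the tangent of half this angle, whatever the lens; pixels are square), "cx", "cy" (the principal point, pixels), "k1" (the pictures are not rectified: a ray, as slopes to the right and down, at radius r is drawn at 1 + k1 r^2 times it, then the intrinsics apply), "R" (3x3) and "t" (3): a world point X has camera coordinates R X + t. Camera axes: x right, y down, z forward; pixel columns grow to the right and rows downward; lengths in m; the calibration is good to about 2 mm. A picture is of the moment at which its call begins. There is no depth.
- manip.sign_off(): hands the job in, once; it reports no verdict.
The state is a dict: "clock": time; "q": joint angles; "dq": joint speeds; "effort": joint torques, N m; "tool_pos": TCP position; "eef_rot": TCP orientation; "ft_force": force on the tool from outside, world axes, zero at the start; "moment": the same for the moment, N m; "finger_gap": finger opening in m.
Only numpy, scipy, OpenCV 4.12 (cv2) and the standard library are available. Lean on these libraries where they do the work, as an engineer would, in place of code of your own. Each camera call takes 0.05 s, during which the arm holds its last target.

## Working session

There is one attempt and no reset: what is moved stays moved. The work goes in short steps, Python scripts to look and compute and a shell command to move; the robot and the scene stay as the last step left them, time stands still between calls to the robot, and variables do not carry over. Pictures are saved under pics/ and viewed, and the job is handed in when it is done.

```bash
mkdir -p pics; ls
python3 - <<'E'
from cell import status, vision, manip
import cv2
print(status.sense())
for n in ("scene","top","wrist"):
    c=vision.camera(n); cv2.imwrite(f"pics/a_{n}.png",c["pixels"]); print(n,c["vertical_fov"],c["cx"],c["cy"],c["k1"],c["R"],c["t"])
E
```

```text
pics
{'clock': 0.0, 'q': array([ 1.12698283e+00,  2.76589104e-01,  1.50614742e+00, -8.99651904e-06,
        1.36070631e+00, -1.20989064e-01]), 'dq': array([ 2.94359720e-04,  2.52352245e-04, -1.30612134e-03, -2.18608662e-05,
       -1.59192439e-05, -4.88350210e-06]), 'effort': array([-9.93009417e-04, -4.16768432e+01, -2.45803571e+01, -3.61144857e-04,
        1.09012806e-02, -2.87119704e-06]), 'tool_pos': array([0.18218563, 0.54480603, 0.23043739]), 'eef_rot': array([-1.34572445, -0.9669713 ,  0.96965077]), 'ft_force': array([-0.14019019, -0.25241036,  1.12754931]), 'moment': array([-0.04241853,  0.0109428 , -0.03422595]), 'finger_gap': 0.08547817823037342}
scene 48.2984173621146 320.3133994510616 246.6429250397986 -0.012793134190034418 [[ 0.82473774 -0.56551157 -0.00207896]
 [-0.32021812 -0.46396725 -0.82595081]
 [ 0.46612017  0.68185853 -0.56373835]] [-0.37206536  0.25213025  0.80890523]
top 49.319092921054946 313.5507485409856 242.82431094334245 -0.04061195086114031 [[-0.02715607 -0.99959744  0.00821627]
 [-0.98902252  0.02567269 -0.1455176 ]
 [ 0.14524809 -0.01207776 -0.98932155]] [0.0623289  0.50212945 1.15894668]
wrist 60.812473191101546 315.69356562471734 237.71147155936504 -0.07581944985948154 [[ 0.31670499  0.94852097 -0.00243413]
 [ 0.90722589 -0.30216586  0.29263798]
 [ 0.27683775 -0.09488821 -0.95622021]] [-0.5731139  -0.03799153  0.37957477]
```

View pics/a_top.png

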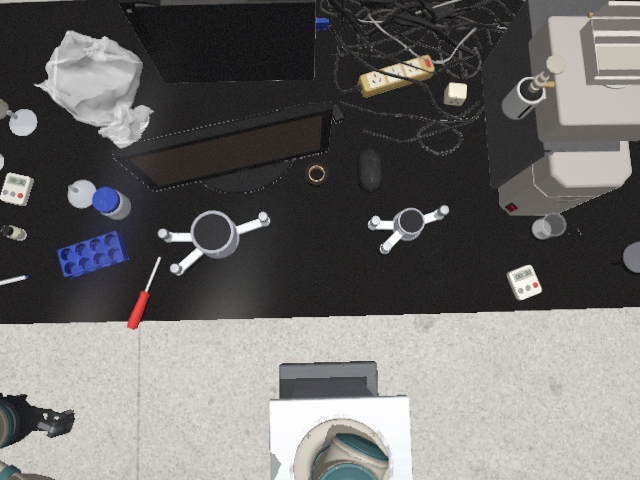

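View pics/a_scene.png

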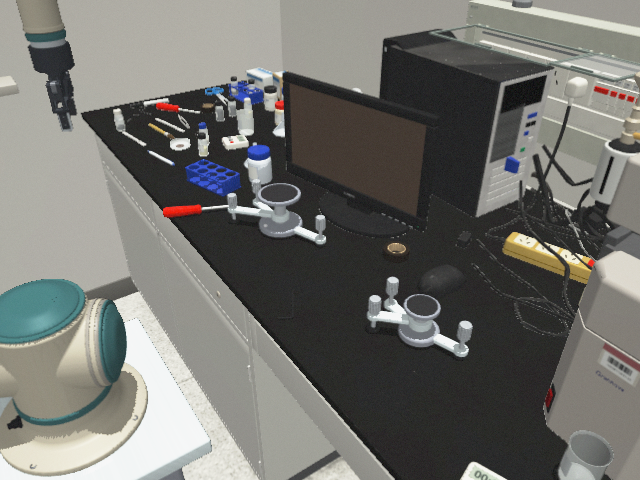

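The larger stand is on the left of the top view: platform about (214,234), knobs (164,234), (263,217) and the folded leg's at (177,269). Next I'll enlarge the picture and triangulate.

```bash
cat > h.py <<'E'
import numpy as np, cv2
from cell import vision,status
def ray(c,u,v):
    f=240/np.tan(np.radians(c["vertical_fov"]/2))
    d=np.array([(u-c["cx"])/f,(v-c["cy"])/f]); s=d.copy()
    for _ in range(20): s=d/(1+c["k1"]*(s@s))
    R=np.array(c["R"]);t=np.array(c["t"])
    return -R.T@t, R.T@np.array([s[0],s[1],1])
def atz(c,u,v,z):
    o,d=ray(c,u,v); return o+d*(z-o[2])/d[2]
def proj(c,X):
    f=240/np.tan(np.radians(c["vertical_fov"]/2))
    p=np.array(c["R"])@X+np.array(c["t"]); s=p[:2]/p[2]; s=s*(1+c["k1"]*(s@s))
    return s*f+[c["cx"],c["cy"]]
E
python3 - <<'E'
from h import *
c=vision.camera("top")
im=c["pixels"][190:300,130:290]; cv2.imwrite("pics/b_top.png",cv2.resize(im,None,fx=5,fy=5,interpolation=cv2.INTER_CUBIC))
s=vision.camera("scene")
im=s["pixels"][170:260,200:340]; cv2.imwrite("pics/b_scene.png",cv2.resize(im,None,fx=5.5,fy=5.5,interpolation=cv2.INTER_CUBIC))
print(atz(c,214,234,.092))
for k in [(164,234),(263,217),(177,269)]: print(atz(c,*k,.072))
E
```

```text
[0.52057626 0.26653022 0.092     ]
[0.52687375 0.38162505 0.072     ]
[0.55959972 0.16069467 0.072     ]
[0.44792538 0.3517703  0.072     ]
```

View pics/b_top.png

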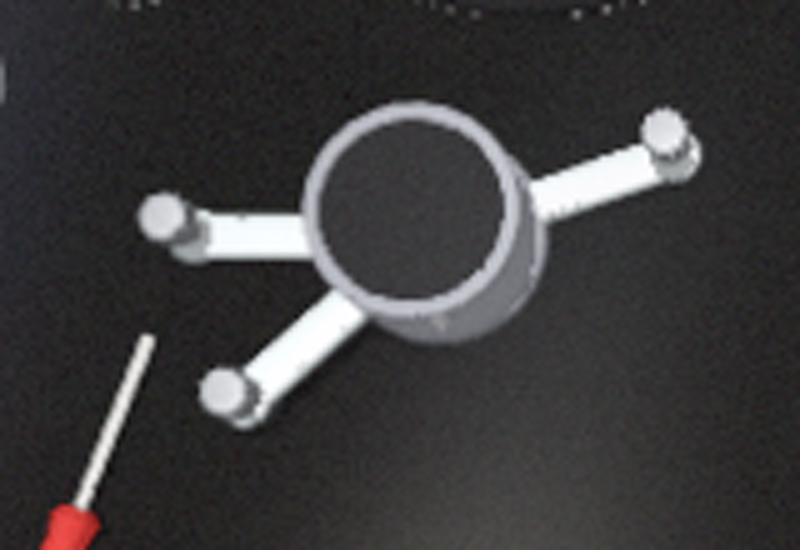

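View pics/b_scene.png

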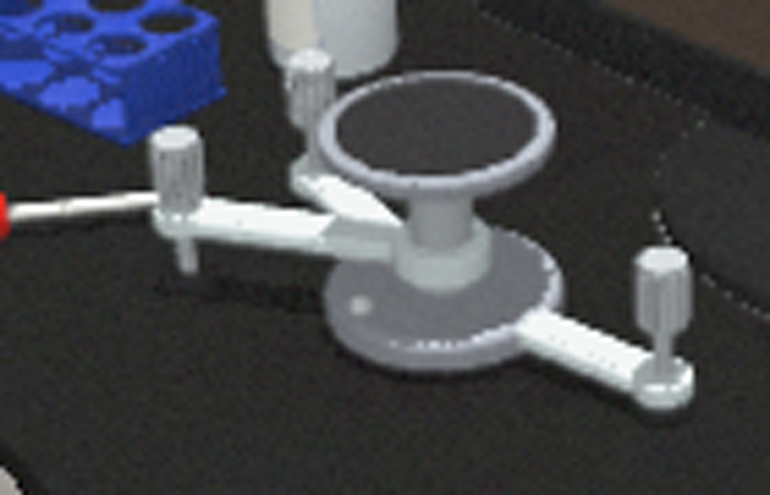

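Run:
```python
from h import *
c=vision.camera("top"); s=vision.camera("scene")
o=-.4
T=lambda u,v: (130+u/5+o,190+v/5+o); S=lambda u,v:(200+u/5.5+o,170+v/5.5+o)
def tri(a,b):
    o1,d1=ray(c,*a);o2,d2=ray(s,*b)
    A=np.stack([d1,-d2],1); x=np.linalg.lstsq(A,o2-o1,rcond=None)[0]
    return (o1+d1*x[0]+o2+d2*x[1])/2, np.linalg.norm(o1+d1*x[0]-o2-d2*x[1])
P=atz(c,*T(413,208),.092)
K=[atz(c,*T(*k),.072) for k in [(163,216),(665,130),(226,390)]]
print(P)
for k in K: d=(k-P)[:2]; print(k,np.hypot(*d),np.degrees(np.arctan2(d[1],d[0])))
print(tri(T(413,208),S(437,130)),[tri(T(*a),S(*b)) for a,b in [((163,216),(310,62)),((665,130),(663,260)),((226,390),(176,138))]])
print(status.sense()["clock"])
```

```text
[0.5268845  0.27047527 0.092     ]
[0.5296887 0.3856898 0.072    ] 0.11524865100186434 88.6057570621234
[0.56280856 0.16154768 0.072     ] 0.11469855344364052 -71.74756986056747
[0.45114731 0.35666567 0.072     ] 0.11473842705258742 131.30640670838466
(array([0.52642569, 0.27053503, 0.09261435]), np.float64(0.0007810647366875318)) [(array([0.5293583 , 0.38525076, 0.07363794]), np.float64(9.978887560392494e-05)), (array([0.56218288, 0.16162389, 0.07334154]), np.float64(0.0007960577098471616)), (array([0.45067479, 0.35631008, 0.07387078]), np.float64(0.0006020483331266751))]
0.35
```

Run:
```python
from h import *
from scipy.spatial.transform import Rotation as Ro
s=status.sense(); R=Ro.from_rotvec(s["eef_rot"]).as_matrix(); print(R.round(3)); print(np.degrees(np.arctan2(R[1,0],R[0,0])))
P=np.array([.5268,.2705])
for a in range(110,190,5):
    r=np.radians(a); print(a,(P+.115*np.array([np.cos(r),np.sin(r)])).round(4))
```

```text
[[ 0.317 -0.    -0.948]
 [ 0.948 -0.     0.317]
 [-0.    -1.     0.   ]]
71.50597149490719
110 [0.4875 0.3786]
115 [0.4782 0.3747]
120 [0.4693 0.3701]
125 [0.4608 0.3647]
130 [0.4529 0.3586]
135 [0.4455 0.3518]
140 [0.4387 0.3444]
145 [0.4326 0.3365]
150 [0.4272 0.328 ]
155 [0.4226 0.3191]
160 [0.4187 0.3098]
165 [0.4157 0.3003]
170 [0.4135 0.2905]
175 [0.4122 0.2805]
180 [0.4118 0.2705]
185 [0.4122 0.2605]
```

```bash
python3 -m pendant '{"fingers":[0,0,0,0,0,0,0,0],"linear":[[0.95,-0.52,0],[0.95,-0.52,0],[0.95,-0.52,0],[0.95,-0.52,0],[0.95,-0.52,0],[0.95,-0.52,0],[0.95,-0.52,0],[0.95,-0.52,0]],"roll":[-1,-1,-1,-1,-1,-1,-1,-1]}' 40
python3 -m pendant '{"fingers":[0,0,0,0,0,0,0,0],"linear":[[0.95,-0.52,0],[0.95,-0.52,0],[0.95,-0.52,0],[0.95,-0.52,0],[0.95,-0.52,0],[0.95,-0.52,0],[0.95,-0.52,0],[0.95,-0.52,0]],"roll":[-1,-1,0,0,0,0,0,0]}'
```

```text
clock: 1.35
tool_pos: [0.335, 0.4618, 0.2313]
eef_rot: [-1.528, -0.429, 0.428]
ft_force: [0.7, 0.2, 0.8]
finger_gap: 0.0001
clock: 2.35
tool_pos: [0.4878, 0.3782, 0.2313]
eef_rot: [-1.551, -0.295, 0.294]
ft_force: [-0.7, -0.1, -0.8]
finger_gap: -0.0001
```

Now over the gap. I'll descend part way and look.

```bash
python3 -m pendant '{"fingers":[0,0,0,0,0,0,0],"linear":[[0,0,-1],[0,0,-1],[0,0,-1],[0,0,-1],[0,0,-1],[0,0,-1],[0,0,0]],"roll":[0,0,0,0,0,0,0]}'
python3 - <<'E'
from h import *
c=vision.camera("scene"); cv2.imwrite("pics/c.png",cv2.resize(c["pixels"][100:280,180:380],None,fx=3,fy=3))
w=vision.camera("wrist"); cv2.imwrite("pics/cw.png",w["pixels"])
E
```

```text
clock: 3.22
tool_pos: [0.4859, 0.378, 0.1097]
eef_rot: [-1.552, -0.292, 0.297]
ft_force: [0.1, 0.9, 0.8]
finger_gap: -0.0002
```

View pics/c.png

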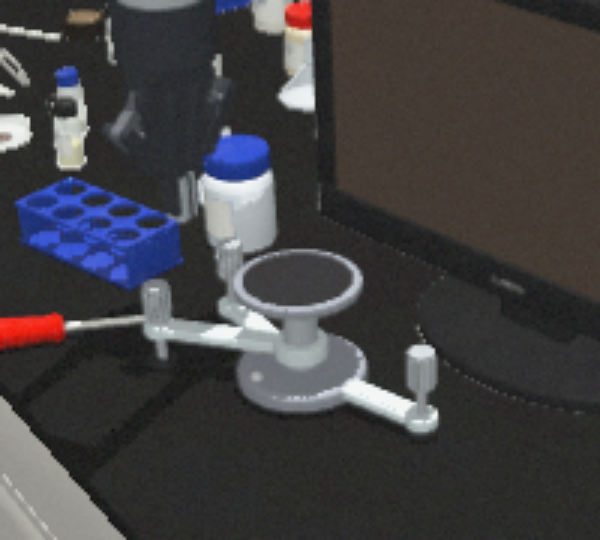

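View pics/cw.png

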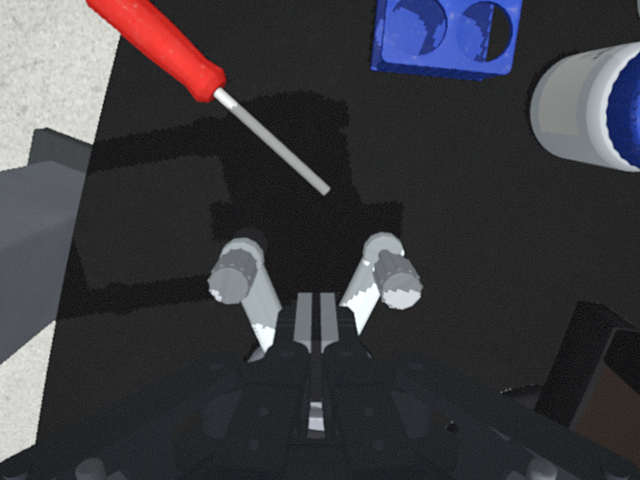

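Wrist view: the shut fingers at (315,300) sit midway between the folded leg's knob (232,280) and the rigid leg's knob (395,285). Descending between them.

```bash
python3 -m pendant '{"fingers":[0,0,0,0],"linear":[[0,0,-1],[0,0,-1],[0,0,-0.9],[0,0,0]],"roll":[0,0,0,0]}'
python3 -m pendant '{"fingers":[0,0,0,0,0],"linear":[[-0.46,-0.2,0],[-0.45,-0.23,0],[-0.42,-0.27,0],[-0.4,-0.3,0],[0,0,0]],"roll":[1,1,1,1,0]}'
```

```text
clock: 3.82
tool_pos: [0.4863, 0.3787, 0.0532]
eef_rot: [-1.551, -0.294, 0.295]
ft_force: [-0.4, -0.0, 0.4]
finger_gap: -0.0001
clock: 4.45
tool_pos: [0.4523, 0.3592, 0.0549]
eef_rot: [-1.495, -0.568, 0.564]
ft_force: [-0.3, -1.0, 0.1]
finger_gap: 0.0
```

```bash
python3 -m pendant '{"fingers":[0,0,0,0,0,0],"linear":[[-0.37,-0.34,-0.1],[-0.34,-0.37,-0.1],[-0.3,-0.4,0],[-0.27,-0.42,0],[-0.23,-0.45,0],[0,0,0]],"roll":[1,1,1,1,1,0]}'
python3 - <<'E'
from h import *
w=vision.camera("wrist"); cv2.imwrite("pics/d.png",w["pixels"])
E
```

```text
clock: 5.2
tool_pos: [0.4223, 0.3195, 0.0502]
eef_rot: [-1.377, -0.901, 0.899]
ft_force: [0.9, 0.5, -1.2]
finger_gap: 0.0001
```

View pics/d.png

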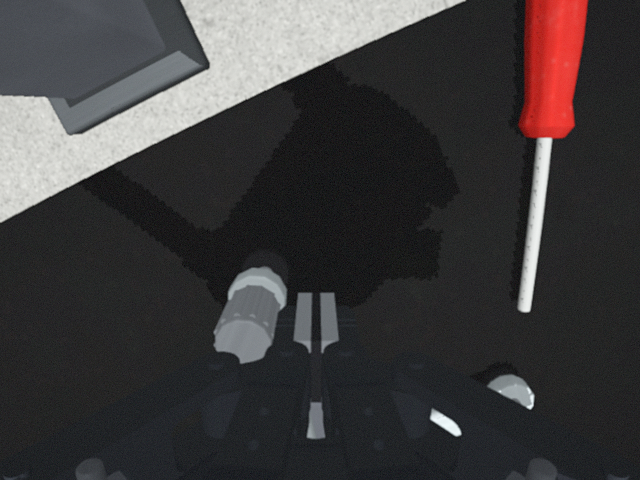

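The knob (243,335) is riding on the left finger at about the right radius, so the leg is swinging. Pushing on over the ball.

```bash
python3 -m pendant '{"fingers":[0,0,0,0,0],"linear":[[-0.2,-0.47,0],[-0.15,-0.48,0],[-0.11,-0.49,0],[-0.07,-0.5,0],[0,0,0]],"roll":[1,1,1,1,0]}'
python3 - <<'E'
from h import *
w=vision.camera("wrist"); cv2.imwrite("pics/e.png",w["pixels"])
c=vision.camera("scene"); cv2.imwrite("pics/es.png",cv2.resize(c["pixels"][150:280,180:380],None,fx=4,fy=4))
c=vision.camera("top"); cv2.imwrite("pics/et.png",cv2.resize(c["pixels"][190:300,130:290],None,fx=5,fy=5))
E
```

```text
clock: 5.88
tool_pos: [0.4117, 0.2807, 0.0497]
eef_rot: [-1.239, -1.163, 1.161]
ft_force: [-0.4, -0.1, -0.1]
finger_gap: -0.0002
```

View pics/e.png

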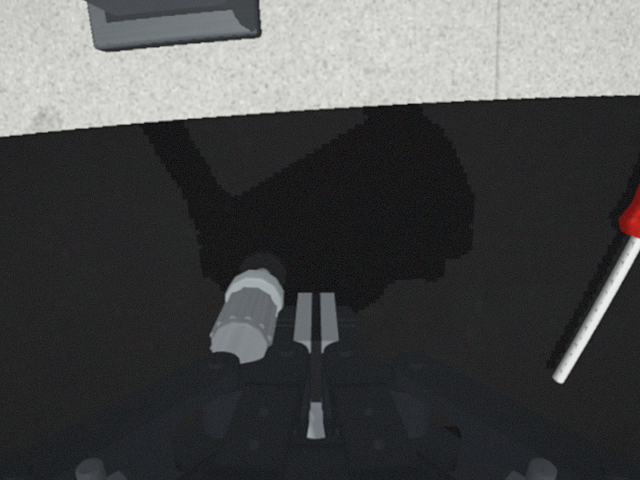

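View pics/es.png

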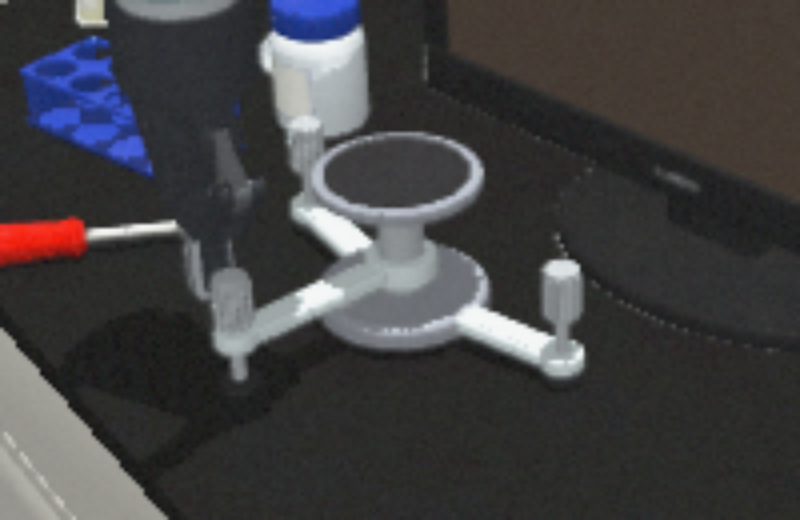

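Run:
```python
from h import *
s=vision.camera("scene")
im=s["pixels"][200:260,210:270]; cv2.imwrite("pics/f.png",cv2.resize(im,None,fx=10,fy=10,interpolation=cv2.INTER_CUBIC))
P=np.array([.5268,.2705,.072])
for u,v in [(237.4-.4,219.3-.4)]:
    k=atz(s,u,v,.0735); d=k-P; print(k,np.hypot(*d[:2]),np.degrees(np.arctan2(d[1],d[0])))
for a in (0.72,.9,.95,1.0,1.05):
    t=np.radians(128.4)+a; print(a,proj(s,P+[.115*np.cos(t),.115*np.sin(t),.0015]))
```

```text
[0.41208882 0.25480385 0.0735    ] 0.11578006886872523 -172.2084965876591
0.72 [229.951416  211.4917383]
0.9 [233.49444874 215.78035738]
0.95 [234.77977203 216.9062036 ]
1.0 [236.1921582  217.99692163]
1.05 [237.72876361 219.04900051]
```

View pics/f.png

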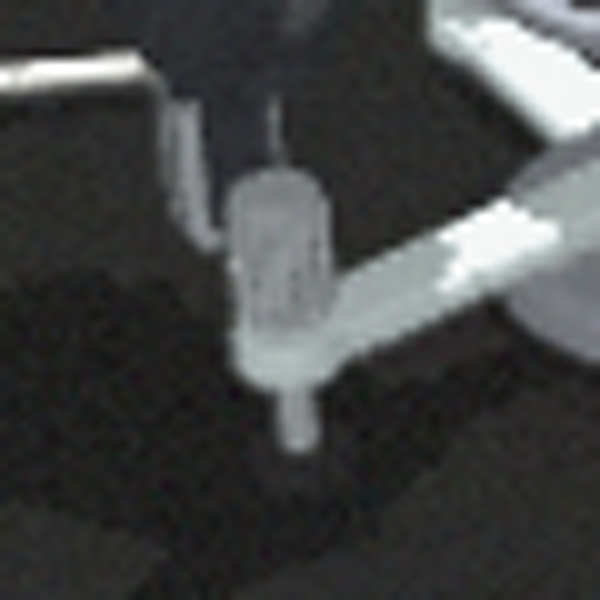

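The knob top at about (237.5,218.7) matches the home prediction (237.7,219.0). I'll back away, rise and check clear of the arm.

```bash
python3 -m pendant '{"fingers":[0,0,0,0,0,0,0,0],"linear":[[0,0.5,0],[-0.1,0.5,0],[0,0,1],[0,0,1],[0,0,1],[0,0,1],[0,0,1],[0,0,1]],"roll":[0,0,0,0,0,0,0,0]}'
python3 -m pendant '{"fingers":[0,0,0,0,0,0,0,0],"linear":[[-1,1,0.5],[-1,1,0.5],[-1,1,0.5],[-1,1,0.5],[-1,1,0.5],[-1,1,0],[-1,1,0],[0,0,0]],"roll":[0,0,0,0,0,0,0,0]}'
python3 - <<'E'
from h import *
s=vision.camera("scene"); c=vision.camera("top")
cv2.imwrite("pics/gs.png",cv2.resize(s["pixels"][150:280,180:380],None,fx=4,fy=4,interpolation=cv2.INTER_CUBIC))
cv2.imwrite("pics/gt.png",cv2.resize(c["pixels"][190:300,130:290],None,fx=5,fy=5,interpolation=cv2.INTER_CUBIC))
cv2.imwrite("pics/gt2.png",c["pixels"])
E
```

```text
clock: 7.08
tool_pos: [0.4087, 0.3013, 0.17]
eef_rot: [-1.237, -1.165, 1.164]
ft_force: [0.1, -0.1, -0.2]
finger_gap: -0.0002
clock: 8.07
tool_pos: [0.2674, 0.442, 0.2193]
eef_rot: [-1.235, -1.166, 1.166]
ft_force: [0.0, 0.1, 0.0]
finger_gap: 0.0
```

View pics/gt.png

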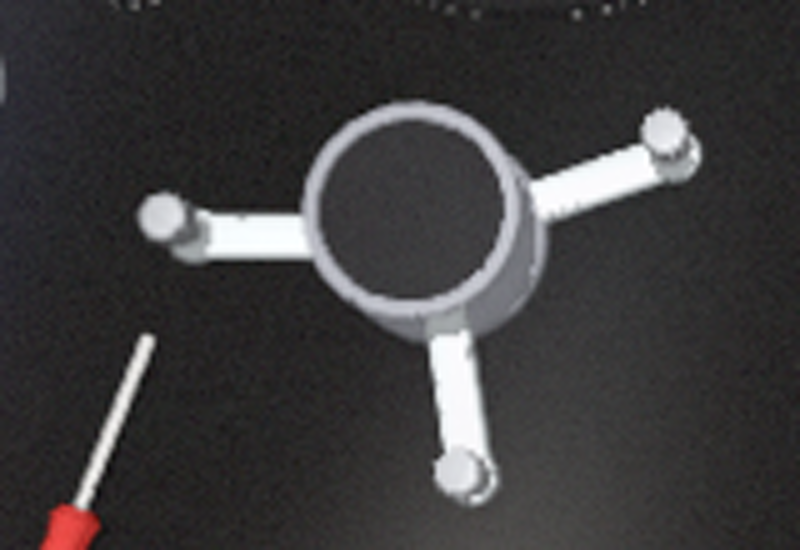

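View pics/gt2.png

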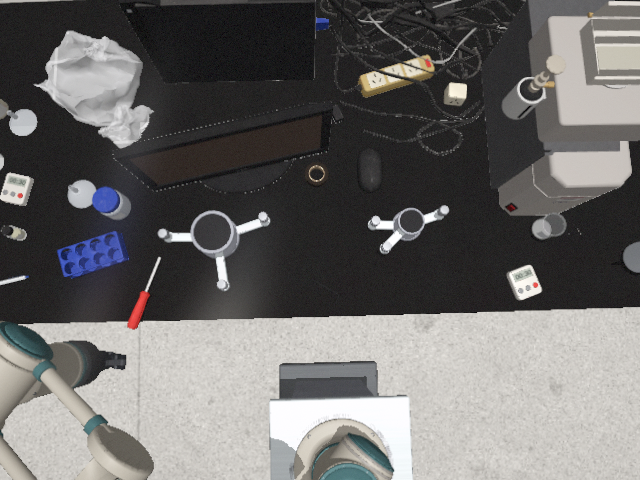

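View pics/gs.png

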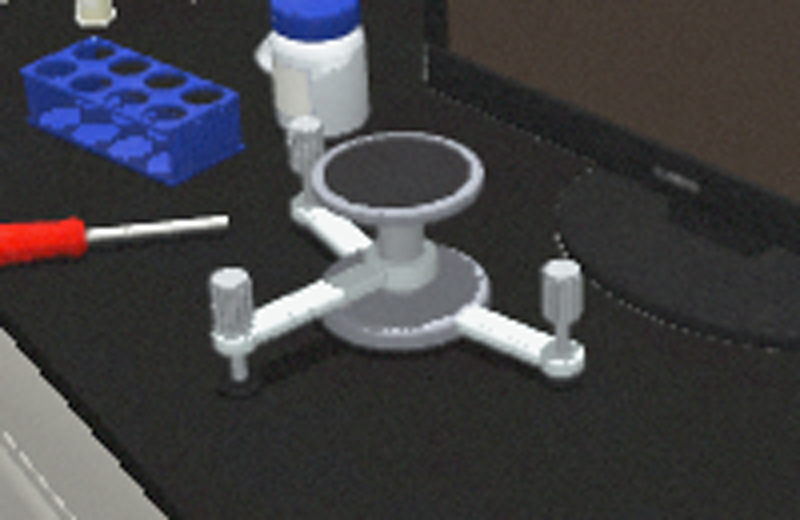

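Run:
```python
from h import *
c=vision.camera("top")
P=np.array([.5268,.2705,.072])
for u,v in [(459,471),(459,469)]:
    d=atz(c,130+u/5-.4,190+v/5-.4,.072)-P; a=np.degrees(np.arctan2(d[1],d[0]))%360
    print(a,np.hypot(*d[:2]),np.radians(a-128.4))
a=cv2.imread("pics/a_top.png").astype(int)[190:270,350:460]; b=cv2.imread("pics/gt2.png").astype(int)[190:270,350:460]
print("small stand diff",abs(a-b).mean(), abs(a-b).max())
```

```text
188.2963578183281 0.11515638610248315 1.0453886538824726
188.36096164615455 0.11428873593596467 1.046516203387436
small stand diff 3.2181818181818183 26
```

```bash
python3 -c "
from cell import manip
print(manip.sign_off())"
```

```text
the job is handed in; nothing more can be done
None
```

I swung out the folded leg of the larger stand (the left one) by pushing its knob round with the shut fingers. It went over the ball and snapped home. I then backed the arm away and handed the job in at about 8 s.

**Leg position:** with the arm clear, the top camera put the leg at about 1.045 rad, against 1.05 for home. The scene camera, read just before I backed off, put the knob within about half a pixel of where it should be at home.

**Small stand:** its leg looks unmoved; the before and after pictures differ only by image noise.

**Forces:** the force readings at the end of each move stayed below about 2 N. No check failed or disagreed.

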